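Hang the sampling dipper in the notch of the wash bath's rim

TASK

Pick up the steel sampling dipper that stands on the bench and hang it by its own hook over the wash bath's near rim, cup inside the bath, with the hook seated fully down in the one notch of the metal strip that is clipped along that rim. Lower it gently, feel for the notch without forcing it, and let go only when the hook is fully home, so that it is left hanging upright and still. Leave the other lab ware where it stands.

Things in the scene. Friction and masses are not known exactly. Their poses are not given: they have to be found in the camera images.
- dipper: Loose steel sampling dipper, about 0.26 kg (varies), standing upright. Origin: centre of the cup's underside, z up. Round flat-bottomed cup, 56 mm across, 45 mm high. On its -x side a flat upright handle, 190 mm high, 6 mm thick in x (x -33 to -27 mm), 16 mm wide in y. A hook sticks out of the handle's back (-x) at mid height.
- dipper_hook (a point): Middle of the underside of the hook's level bridge, (-42, 0, 112) mm in the dipper's frame; it is to rest on the strip. The bridge is 14 mm wide (y), 6 mm thick and ends in a tongue (x -55 to -51 mm) hanging down to 82 mm above the dipper's underside. The gap that goes over the rim is 18 mm (x -51 to -33 mm). Same axes as the dipper.
- dipper_grip (a point): Point on the handle 20 mm below its top, (-30, 0, 170) mm in the dipper's frame. The handle is free above the bridge's top (118 mm): grip its 16 mm width (across y) from above; about 60 N holds it firmly.
- bath: White open wash bath, fixed, 180 mm (x) by 310 mm (y), walls 6 mm thick, 115 mm high, floor 6 mm. Origin: centre of its underside. The near rim is its -x long wall, along y. When the hook is home in the strip's notch, the cup hangs about 10 mm above the bath's floor and, let go, the dipper leans a few degrees.
- bath_strip (a point): Fixed point over the middle of the near rim, (-87, 0, 142) mm in the bath's frame, at the height of the flat top of a metal strip clipped along that rim: 220 mm long, 10 mm thick (x -92 to -82 mm), with 12 mm high stops at its ends. The strip sits firmly, up to 38 mm to either side (along y) of this point: its place is not measured.
- bath_notch_level (a point): Fixed point 14 mm below bath_strip, at the height of the notch's floor (128 mm). The one notch is at the middle of the strip's length: 36 mm wide at the top, sloping in at 45 degrees to 20 mm wide 8 mm down, then straight to the floor. See it, or slide the hook along the top under a few N until support goes. Rigid: over 30 N is too rough.
- reagent_bottle: Bystander: glass bottle with screw cap, 66 mm diameter, 150 mm high, origin under its centre.
- beaker: Bystander: clear plastic beaker, 72 mm diameter, 95 mm high, origin under its centre.
- small_jar: Bystander: small glass jar, 48 mm diameter, 70 mm high, origin under its centre.
- tube_float: Bystander: flat flower-shaped foam tube float, about 108 mm across, 14 mm thick, origin under its centre.
Things that resemble listed ones, but are neither listed nor needed, are in the scene too. Leave any turquoise look-alike of the dipper alone.

How it is judged:
By the outcome, as a careful person would: the job done as asked, in the order asked, and still so for the second after the job is handed in, with the robot touching nothing.
It also fails if it takes over 64 s, if anything falls off the work surface, if the arm or the gripper's body presses on something with over 40 N, if the wrist force passes 120 N, or if a joint passes its speed limit or range.

ROBOT

A 7-joint arm with a two-finger parallel gripper is mounted at the origin on the work surface. World frame = base frame: x ahead of the robot, y to its left, z up, the work surface at z = 0. Lengths are in m, angles in rad, forces in N, time in s.
With the tool pointing down it reaches from about 0.4 to 0.85 m from the base axis. Payload 4.5 kg.
Tool frame: the origin (TCP) lies at the very end of the fingers, on their centre line; the grasp point (between the pads) lies 19 mm behind it; z points along the fingers, y is the direction in which the jaws open and shut (so a half turn about z gives the same grasp; the last joint's range is limited). The gripper opens to 88 mm and grips with 3 to 60 N. Pads are 18 mm wide; open, the fingers measure 123 mm over their backs; the gripper's body (75 mm by 187 mm) begins 45 mm behind the grasp point.
Start: joints at [-1.196, 0.689, -0.195, 1.565, 0.157, 0.902, -0.215], TCP at [0.209, 0.589, 0.239] pointing down, gripper open.
Joint ranges: [-3.01, 3.01], [-0.46, 2.08], [-1.47, 1.51], [0.13, 2.56], [-1, 4.14], [0.04, 2.09], [-2.66, 2.66]. Speed limits (rad/s): [2.57, 2.57, 3.14, 3.14, 3.14, 3.14, 3.14].

INTERFACE

Orientations are given as a rotation vector (axis times angle).
In Python, from plant import bot, cams, ticket gives the robot as it stands.
- The arm moves only by the tool send_rows, never from a script. Its argument "targets" is a list of rows, each a list of 7 numbers: the turn, a rotation vector about the world's x, y, z in degrees, then the shift along the world's x, y, z in mm, then the gripper's target within -1 to 1 (shut at 1, half-way at 0, fully open at -1). A call has exactly 5 rows; each row shifts and turns the pose as measured when the row begins; what a row does not reach is not made up. A row lasts 1/12 s, in which the tool goes at most 41.7 mm and 7.16 degrees, less where a joint would pass 70% of its speed; a pose out of reach is approached as far as the arm can. A call with a gripper value outside its range is refused whole. The fingers move at their own pace and stop on an object; the grip force is fixed at half the most. Time passes only in rows, so rows that do not move let the fingers close, or fill a call up. It gives the time, the measured TCP pose, the force and the opening at its end, in the units of the state.
- bot.get_obs(): the state, without advancing time (a new reading comes with each control period).
- cams.read_camera(name): name is "scene" or "top" or "wrist"; returns a dict with "frame" (420x560x3 uint8, red, green, blue), "camera_matrix" (3x3 intrinsics, pixels), "extrinsics" (4x4, takes a point from world to camera coordinates). Camera axes: x right, y down, z forward; pixel columns grow to the right and rows downward; lengths in m; the calibration is good to about 2 mm. A picture is of the moment at which its call begins. There is no depth.
- ticket.finish_job(): hands the job in, once; it reports no verdict.
The state is a dict: "time": time; "joint_positions": joint angles; "dq": joint speeds; "effort": joint torques, N m; "tcp_pos": TCP position; "ee_rot": TCP orientation; "contact_force": force on the tool from outside, world axes, zero at the start; "wrist_torque": the same for the moment, N m; "gripper_width": finger opening in m.
Only numpy, scipy, OpenCV 4.12 (cv2) and the standard library are available. Lean on these libraries where they do the work, as an engineer would, in place of code of your own. Each camera call takes 0.05 s, during which the arm holds its last target.

## Working session

There is one attempt and no reset: what is moved stays moved. The work goes in short steps, Python scripts to look and compute and a tool call to move; the robot and the scene stay as the last step left them, time stands still between calls to the robot, and variables do not carry over. Pictures are saved under pics/ and viewed, and the job is handed in when it is done.

Besides the shell and the picture viewer there is one more tool, called after "Request:" as name([rows], argument=value, ...), one row to a line, values as JSON. send_rows: Moves the arm, as the interface text tells. Its arguments: {"type":"object","properties":{"targets":{"type":"array"}},"required":["targets"]}

```bash
mkdir -p pics; ls; python3 - <<'E'
from plant import bot,cams
import cv2
o=bot.get_obs();print(o)
for n in ["scene","top","wrist"]:
    d=cams.read_camera(n);print(n,d["camera_matrix"].tolist(),d["extrinsics"].round(4).tolist())
    cv2.imwrite(f"pics/{n}0.png",d["frame"][:,:,::-1])
E
```

```text
pics
{'time': 0.0, 'joint_positions': array([-1.19618531,  0.68995657, -0.19451229,  1.56634044,  0.15730749,
        0.90248504, -0.21507366]), 'dq': array([ 1.02477865e-03,  2.08806723e-04, -2.59474848e-05,  8.31562007e-06,
       -1.04168823e-03,  5.76321781e-04, -8.66877180e-04]), 'effort': array([-1.65541455e-04, -5.27570128e+01, -1.26679871e+00, -1.53426629e+01,
       -5.25793608e-02,  6.72435388e-03,  1.78283722e-04]), 'tcp_pos': array([0.20874722, 0.58844608, 0.23792805]), 'ee_rot': array([-5.32553022e-01, -3.09595398e+00,  2.81070198e-03]), 'contact_force': array([ 0.21326396, -0.04580793,  0.15671975]), 'wrist_torque': array([-0.03171229,  0.00039319,  0.02170222]), 'gripper_width': 0.08821931276109686}
scene [[426.93439413936983, 0.0, 277.5686561335805], [0.0, 426.93439413936983, 213.8767777590567], [0.0, 0.0, 1.0]] [[-0.8472, 0.5313, 0.0043, 0.4445], [0.3829, 0.6162, -0.6883, -0.1339], [-0.3683, -0.5814, -0.7254, 1.4627], [0.0, 0.0, 0.0, 1.0]]
top [[435.9426993050737, 0.0, 282.6360821419707], [0.0, 435.9426993050737, 209.60157049994672], [0.0, 0.0, 1.0]] [[-0.002, -1.0, 0.0008, 0.0273], [-0.9956, 0.0019, -0.0936, 0.5371], [0.0936, -0.001, -0.9956, 1.2503], [0.0, 0.0, 0.0, 1.0]]
wrist [[324.51309947733785, 0.0, 278.22781405641956], [0.0, 324.51309947733785, 206.65862061296033], [0.0, 0.0, 1.0]] [[0.3342, 0.9425, -0.0025, -0.6241], [0.8979, -0.3175, 0.3048, -0.0415], [0.2865, -0.1041, -0.9524, 0.3904], [0.0, 0.0, 0.0, 1.0]]
```

View pics/scene0.png

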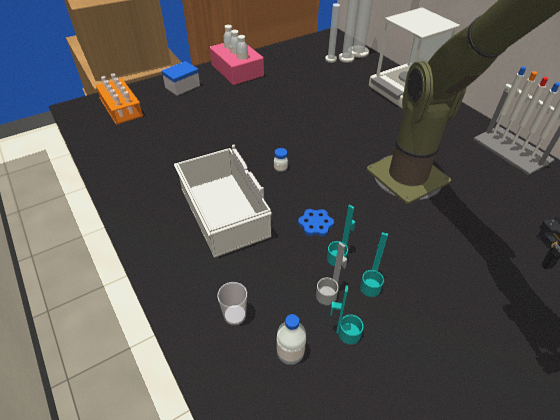

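View pics/top0.png

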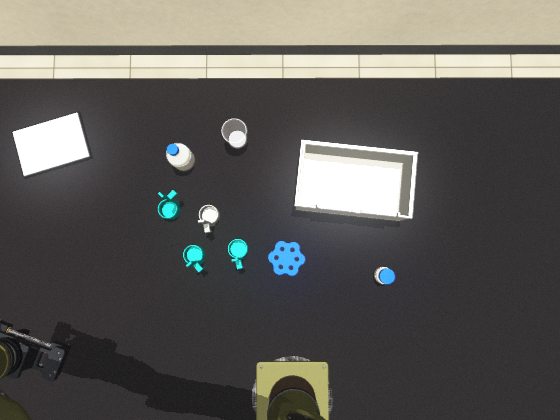

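View pics/wrist0.png

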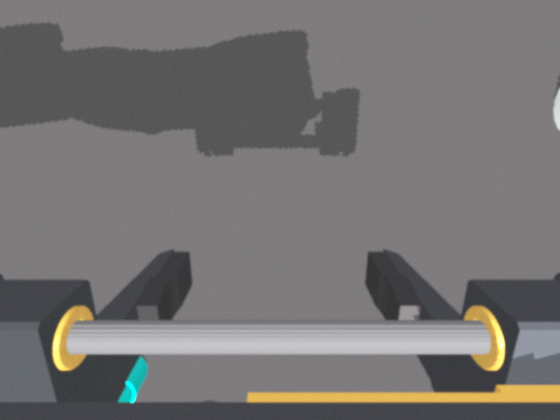

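The steel dipper is the grey one at top (208,215) / scene (328,290). The turquoise ones at top (168,208), (194,256) and (238,250) are look-alikes. I'll confirm this on enlarged crops.

```bash
python3 - <<'E'
import cv2,numpy as np
t=cv2.imread("pics/top0.png");s=cv2.imread("pics/scene0.png")
a=cv2.resize(t[185:285,150:260],None,fx=5,fy=5,interpolation=cv2.INTER_CUBIC)
b=cv2.resize(t[130:230,285:425],None,fx=5,fy=5,interpolation=cv2.INTER_CUBIC)
c=cv2.resize(s[200:350,300:400],None,fx=4,fy=4,interpolation=cv2.INTER_CUBIC)
d=cv2.resize(s[140:255,170:275],None,fx=5,fy=5,interpolation=cv2.INTER_CUBIC)
for i,x in enumerate([a,b,c,d]): cv2.imwrite(f"pics/crop{i}.png",x)
E
```

```text
(no output)
```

View pics/crop0.png

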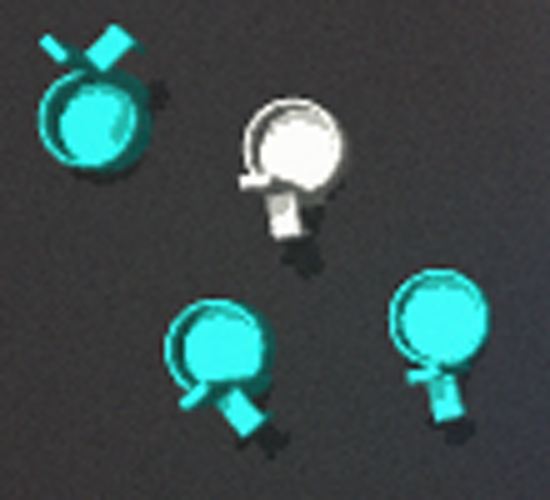

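View pics/crop1.png

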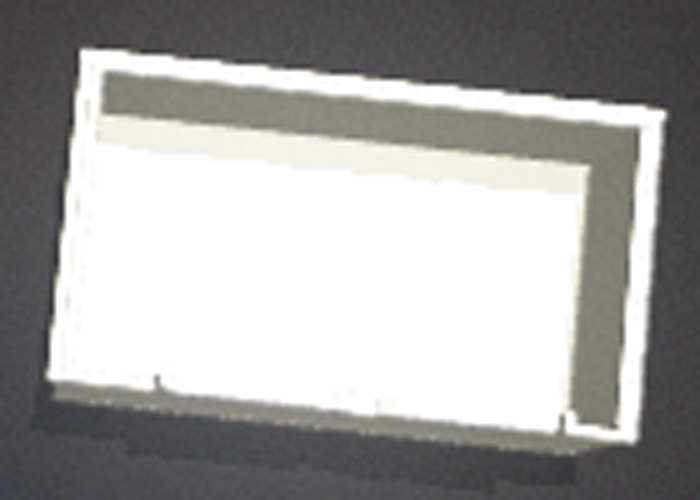

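View pics/crop2.png

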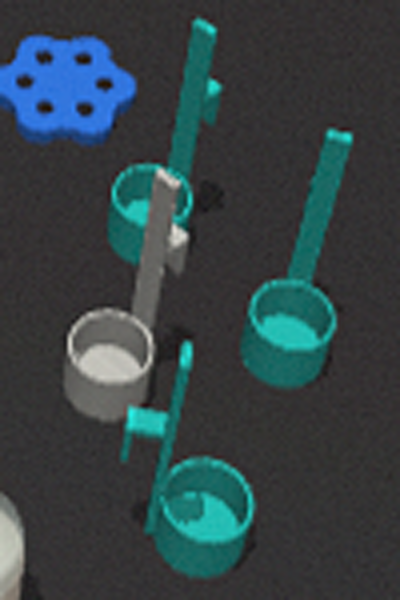

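View pics/crop3.png

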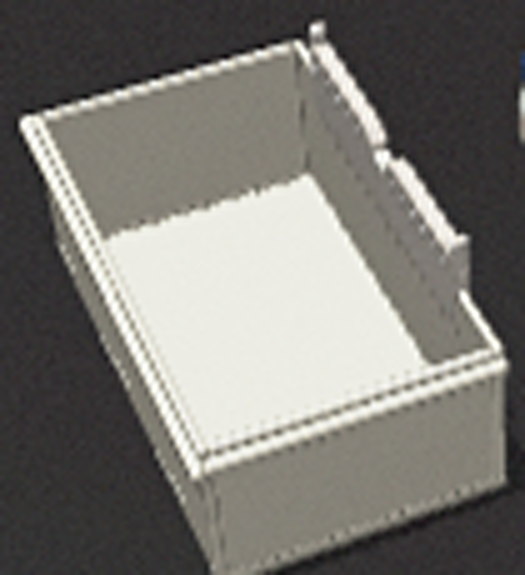

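```bash
cat > h.py <<'E'
import numpy as np,cv2
from plant import bot,cams
def grab(n,save=None):
    d=cams.read_camera(n)
    if save: cv2.imwrite(f"pics/{save}.png",d["frame"][:,:,::-1])
    return d
def ray(d,uv):
    R=d["extrinsics"][:3,:3];t=d["extrinsics"][:3,3]
    v=R.T@np.linalg.solve(d["camera_matrix"],np.r_[uv,1.0]);return -R.T@t,v/np.linalg.norm(v)
def pl(d,uv,z):
    c,v=ray(d,uv);return c+v*(z-c[2])/v[2]
def tri(obs):
    A=np.zeros((3,3));b=np.zeros(3)
    for d,uv in obs:
        c,v=ray(d,uv);P=np.eye(3)-np.outer(v,v);A+=P;b+=P@c
    x=np.linalg.solve(A,b);return x,[np.linalg.norm((np.eye(3)-np.outer(v,v))@(x-c)) for c,v in [ray(*o) for o in obs]]
def proj(d,p):
    q=d["camera_matrix"]@(d["extrinsics"][:3,:3]@np.asarray(p)+d["extrinsics"][:3,3]);return q[:2]/q[2]
E
python3 - <<'E'
from h import *
T=grab("top");S=grab("scene")
def show(n,p): print(n,p[0].round(4),np.round(p[1],4))
t=lambda x,y:(150+x/5-.4,185+y/5-.4)
s=lambda x,y:(300+x/4-.4,200+y/4-.4)
show("handle top",tri([(T,t(254,181)),(S,s(167,176))]))
print("handle top@.19",pl(T,t(254,181),.19),pl(S,s(167,176),.19))
print("hook top@.118",pl(T,t(285,200),.118),pl(T,t(285,228),.118),pl(S,s(178,235),.118))
print("cup rim@.045",pl(T,t(293,148),.045),pl(S,s(109,344),.045))
tb=lambda x,y:(285+x/5-.4,130+y/5-.4)
sb=lambda x,y:(170+x/5-.4,140+y/5-.4)
show("stopL",tri([(T,tb(157,376)),(S,sb(318,24))]))
show("stopR",tri([(T,tb(562,412)),(S,sb(459,237))]))
print("stops scene@.154",pl(S,sb(318,24),.154),pl(S,sb(459,237),.154))
print("stops top@.154",pl(T,tb(157,376),.154),pl(T,tb(562,412),.154))
print("notch scene@.142",pl(S,sb(380,145),.142),pl(S,sb(384,152),.142))
for n,c in dict(ul=(82,50),ur=(665,110),lr=(636,440),ll=(50,380)).items(): print(n,pl(T,tb(*c),.115))
E
```

```text
handle top [0.4943 0.235  0.1888] [0.0009 0.0009]
handle top@.19 [0.4934936  0.23533414 0.19      ] [0.4957159  0.23511222 0.19      ]
hook top@.118 [0.4881019  0.23195553 0.118     ] [0.47296611 0.2317385  0.118     ] [0.47571212 0.23371343 0.118     ]
cup rim@.045 [0.52240885 0.24045917 0.045     ] [0.5258319  0.23987956 0.045     ]
stopL [ 0.5605 -0.0727  0.3016] [0.0443 0.0443]
stopR [ 0.4872 -0.2733 -0.0093] [0.0613 0.0613]
stops scene@.154 [ 0.51285187 -0.27912452  0.154     ] [ 0.537171   -0.06621317  0.154     ]
stops top@.154 [ 0.53757012 -0.06143671  0.154     ] [ 0.51814104 -0.27416292  0.154     ]
notch scene@.142 [ 0.52991212 -0.17088465  0.142     ] [ 0.53099305 -0.16410665  0.142     ]
ul [ 0.72271355 -0.02472075  0.115     ]
ur [ 0.68844418 -0.34565139  0.115     ]
lr [ 0.50623246 -0.32425891  0.115     ]
ll [ 0.53958521 -0.00621924  0.115     ]
```

Confirmed: the steel dipper is the grey one, with its handle top at about (0.4945, 0.235, 0.19), yaw about 9°. Two views agree to 1 mm and the height is right. The bath's yaw is about -6° and the notch is near (0.529, -0.168). I'll move above the dipper.

Request:
send_rows([
  [0,0,5.5,24,-30,8,-1],
  [0,0,5.5,24,-30,8,-1],
  [0,0,5.5,24,-30,8,-1],
  [0,0,5.5,24,-30,8,-1],
  [0,0,5.5,24,-30,8,-1],
])

```text
time: 0.67
tcp_pos: [0.3199, 0.4412, 0.2768]
ee_rot: [0.283, -3.12, 0.0]
contact_force: [0.7, 0.7, 0.4]
gripper_width: 0.0883
```

Request:
send_rows([
  [0,0,0,24,-30,0,-1],
  [0,0,0,24,-30,0,-1],
  [0,0,0,24,-30,0,-1],
  [0,0,0,24,-30,0,-1],
  [0,0,0,0,0,0,-1],
])

```text
time: 1.08
tcp_pos: [0.4264, 0.3067, 0.2785]
ee_rot: [0.272, -3.127, 0.006]
contact_force: [0.9, -0.7, -0.1]
gripper_width: 0.0882
```

```bash
python3 - <<'E'
from h import *
from scipy.spatial.transform import Rotation as Ro
o=bot.get_obs();print(o["time"],o["tcp_pos"].round(4),o["joint_positions"].round(3))
R=Ro.from_rotvec(o["ee_rot"]).as_matrix();print(R.round(3))
W=grab("wrist","w1")
c,_=ray(W,(0,0));print("cam in tool",R.T@(c-o["tcp_pos"]), (W["extrinsics"][:3,:3]@R).round(3))
print([proj(W,p).round(0) for p in [(.4945,.235,.19),(.524,.24,.0)]])
E
```

```text
1.0833 [0.4264 0.3067 0.2785] [-0.465  0.525 -0.39   1.804  0.254  0.866  0.77 ]
[[-0.985 -0.173 -0.003]
 [-0.173  0.985 -0.004]
 [ 0.003 -0.003 -1.   ]]
cam in tool [ 0.07919952  0.00077203 -0.14493439] [[ 0.     1.     0.001]
 [-0.953  0.    -0.304]
 [-0.304 -0.001  0.953]]
[array([177., 277.]), array([220., 227.])]
```

View pics/w1.png

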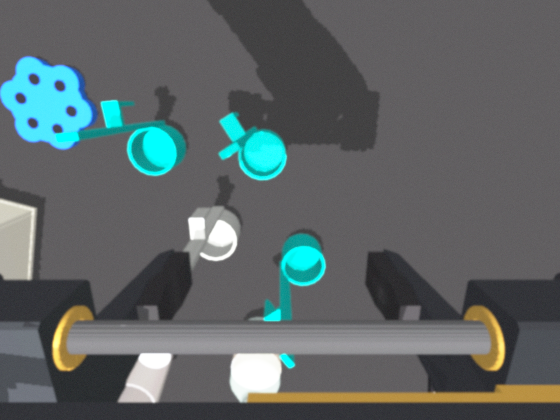

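Request:
send_rows([
  [0,0,0,24,-26,0,-1],
  [0,0,0,24,-26,0,-1],
  [0,0,-1,20,-20,0,-1],
  [0,0,0,0,0,0,-1],
  [0,0,0,0,0,0,-1],
])

```text
time: 1.55
tcp_pos: [0.4911, 0.2411, 0.2792]
ee_rot: [0.261, -3.126, -0.008]
contact_force: [0.4, -0.4, 0.6]
gripper_width: 0.0881
```

```bash
python3 - <<'E'
from h import *
o=bot.get_obs();print(o["time"],o["tcp_pos"].round(4),o["ee_rot"])
W=grab("wrist","w2")
print([proj(W,p).round(0) for p in [(.4945,.235,.19),(.524,.24,.045),(.474,.232,.118)]])
E
```

```text
1.55 [0.4911 0.2411 0.2792] [ 0.26079331 -3.1255152  -0.00820962]
[array([268., 216.]), array([272., 200.]), array([271., 171.])]
```

View pics/w2.png

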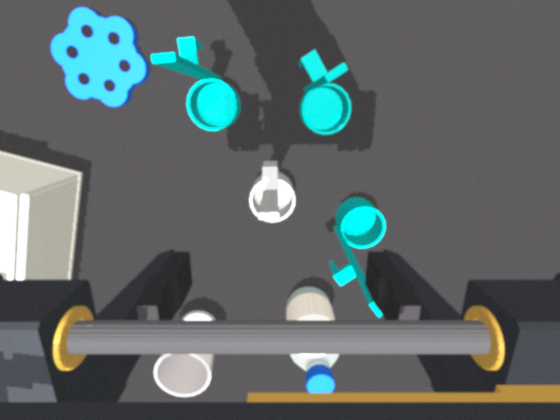

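```bash
python3 - <<'E'
import cv2
w=cv2.imread("pics/w2.png");cv2.imwrite("pics/w2c.png",cv2.resize(w[150:230,235:310],None,fx=7,fy=7,interpolation=cv2.INTER_CUBIC))
E
```

```text
(no output)
```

View pics/w2c.png

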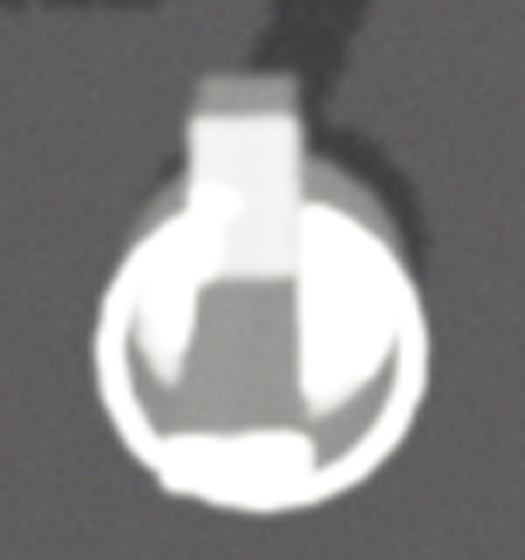

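```bash
python3 - <<'E'
from h import *
W=grab("wrist");f=lambda x,y:(235+(x+.5)/7-.5,150+(y+.5)/7-.5)
a=pl(W,f(238,432),.19);b=pl(W,f(245,115),.118);b2=pl(W,f(245,278),.118);c=pl(W,f(262,347),.045)
e1=pl(W,f(192,115),.118);e2=pl(W,f(192,275),.118);e3=pl(W,f(300,115),.118);e4=pl(W,f(298,275),.118)
print(a,b,b2,c,[np.degrees(np.arctan2(*(q-p)[1::-1])) for p,q in [(e1,e2),(e3,e4),(b,a),(b,c),(a,c)]])
print(np.linalg.norm(b-b2), np.linalg.norm(e1-e3),np.linalg.norm((a-c)[:2]))
E
```

```text
[0.49126796 0.23403105 0.19      ] [0.47004071 0.2297904  0.118     ] [0.49261212 0.23339664 0.118     ] [0.52309291 0.23961665 0.045     ] [np.float64(8.676676477382463), np.float64(8.78333834972045), np.float64(11.297475490769349), np.float64(10.493327695606968), np.float64(9.954606487467428)]
0.022857678203345742 0.014689460791001849 0.03231138945933426
```

Wrist view: handle top at (269,212), bridge at (270,178), cup rim centre at (272,199). Sizes match and the yaw is 9.5°. I'll descend to grip.

Request:
send_rows([
  [0,0,0,3,-7,-28,-1],
  [0,0,0,0,0,-30,-1],
  [0,0,0,0,0,-30,-1],
  [0,0,0,0,0,-28,-1],
  [0,0,0,0,0,0,-1],
])

```text
time: 2.07
tcp_pos: [0.4898, 0.2451, 0.1628]
ee_rot: [-0.287, 3.127, 0.023]
contact_force: [-1.4, -0.4, -0.0]
gripper_width: 0.0879
```

```bash
python3 - <<'E'
from h import *
o=bot.get_obs();print(o["tcp_pos"].round(4),o["ee_rot"].round(4),o["contact_force"])
W=grab("wrist","w3")
print(proj(W,(.494,.2345,.19)))
E
```

```text
[0.4898 0.2451 0.1628] [-0.2866  3.1272  0.0225] [-1.36387994 -0.37106265 -0.0222613 ]
[251.09893083 305.94179966]
```

View pics/w3.png

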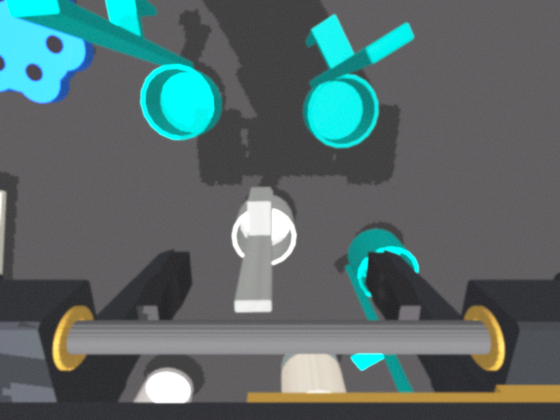

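Request:
send_rows([
  [-0.8,0,-1,4,-10,0,-1],
  [0,0,0,0,0,0,-1],
  [0,0,0,0,0,0,-1],
  [0,0,0,0,0,0,-1],
  [0,0,0,0,0,0,-1],
])

```text
time: 2.53
tcp_pos: [0.4968, 0.2402, 0.1718]
ee_rot: [-0.263, 3.119, 0.01]
contact_force: [0.4, -0.4, -0.4]
gripper_width: 0.088
```

```bash
cat >> h.py <<'E'
from scipy.spatial.transform import Rotation as Ro
def st():
    o=bot.get_obs();R=Ro.from_rotvec(o["ee_rot"]).as_matrix();y=R[:,1]*np.sign(R[1,1])
    print("t",round(o["time"],2),"tcp",(o["tcp_pos"]*1e3).round(1),"yaw",np.degrees(np.arctan2(-y[0],y[1])).round(2),"toolz tilt deg xy",np.degrees(R[:2,2]).round(2),"F",o["contact_force"].round(1),"M",o["wrist_torque"].round(2),"w",round(o["gripper_width"]*1e3,1),"dq",abs(o["dq"]).max().round(3));return o,R
E
python3 -c "
from h import *
st()"
```

```text
t 2.53 tcp [496.8 240.2 171.8] yaw 9.62 toolz tilt deg xy [0.62 0.41] F [ 0.4 -0.4 -0.4] M [-0.01  0.    0.05] w 88.0 dq 0.02
```

Request:
send_rows([
  [-0.4,0.6,0,-2,-4,-6,-1],
  [0,0,0,0,-1,-6,-1],
  [0,0,0,0,0,-5,-1],
  [0,0,0,0,0,-2,-1],
  [0,0,0,0,0,0,-1],
])

```text
time: 2.95
tcp_pos: [0.4956, 0.2347, 0.1526]
ee_rot: [-0.262, 3.128, 0.001]
contact_force: [-0.6, 0.0, 0.1]
gripper_width: 0.0878
```

```bash
python3 -c "
from h import *
st()"
```

```text
t 2.95 tcp [495.6 234.7 152.6] yaw 9.56 toolz tilt deg xy [0.13 0.06] F [-0.6  0.   0.1] M [0.01 0.01 0.01] w 87.8 dq 0.009
```

Request:
send_rows([
  [0,0,0,0,0,0,1],
  [0,0,0,0,0,0,1],
  [0,0,0,0,0,0,1],
  [0,0,0,0,0,0,1],
  [0,0,0,0,0,0,1],
])

```text
time: 3.37
tcp_pos: [0.4953, 0.2347, 0.1519]
ee_rot: [-0.262, 3.13, 0.001]
contact_force: [-1.1, -0.6, -0.4]
gripper_width: 0.0567
```

Request:
send_rows([
  [0,0,0,0,0,0,1],
  [0,0,0,0,0,0,1],
  [0,0,0,0,0,0,1],
  [0,0,0,0,0,0,1],
  [0,0,0,0,0,0,1],
])

```text
time: 3.78
tcp_pos: [0.4955, 0.2349, 0.1524]
ee_rot: [-0.262, 3.129, 0.001]
contact_force: [-0.0, -0.3, -0.6]
gripper_width: 0.0237
```

```bash
python3 -c "
from h import *
st();grab('wrist','w4')"
```

```text
t 3.78 tcp [495.5 234.9 152.4] yaw 9.58 toolz tilt deg xy [0.11 0.06] F [-0.  -0.3 -0.6] M [0.04 0.04 0.01] w 23.7 dq 0.002
```

View pics/w4.png

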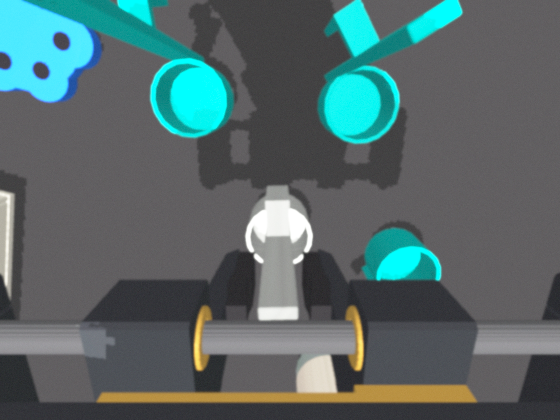

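Still closing, and the handle (278,290) is centred between the fingers. I'll let them finish, then lift.

Request:
send_rows([
  [0,0,0,0,0,0,1],
  [0,0,0,0,0,0,1],
  [0,0,0,0,0,0,1],
  [0,0,0,0,0,0,1],
  [0,0,0,0,0,0,1],
])

```text
time: 4.25
tcp_pos: [0.4955, 0.2348, 0.1523]
ee_rot: [-0.262, 3.129, 0.001]
contact_force: [-0.6, 0.2, -0.4]
gripper_width: 0.0155
```

```bash
python3 -c "
from h import *
st()"
```

```text
t 4.25 tcp [495.5 234.8 152.3] yaw 9.57 toolz tilt deg xy [0.1  0.05] F [-0.6  0.2 -0.4] M [ 0.03 -0.   -0.09] w 15.5 dq 0.001
```

Request:
send_rows([
  [0,0,0,0,0,8,1],
  [0,0,0,0,0,10,1],
  [0,0,0,0,0,12,1],
  [0,0,0,0,0,5,1],
  [0,0,0,0,0,0,1],
])

```text
time: 4.67
tcp_pos: [0.4934, 0.2336, 0.1891]
ee_rot: [0.262, -3.127, 0.003]
contact_force: [-0.1, 0.1, -3.6]
gripper_width: 0.0156
```

```bash
python3 -c "
from h import *
st();grab('wrist','w5')"
```

```text
t 4.67 tcp [493.4 233.6 189.1] yaw 9.59 toolz tilt deg xy [-0.17 -0.11] F [-0.1  0.1 -3.6] M [ 0.05 -0.01 -0.05] w 15.6 dq 0.009
```

View pics/w5.png

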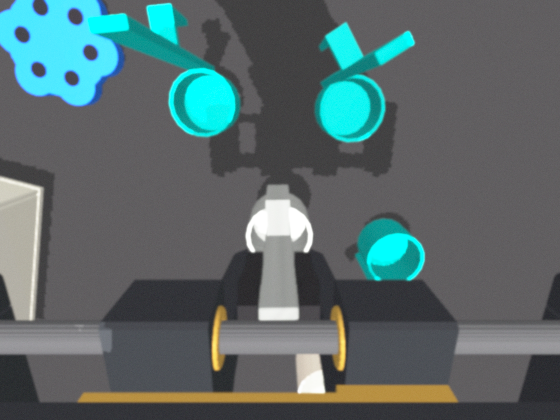

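Request:
send_rows([
  [0,0,0,0,0,25,1],
  [0,0,0,0,0,32,1],
  [0,0,0,0,0,32,1],
  [0,0,0,0,0,32,1],
  [0,0,0,0,-5,25,1],
])

```text
time: 5.13
tcp_pos: [0.4868, 0.2255, 0.3324]
ee_rot: [0.265, -3.108, 0.014]
contact_force: [1.1, 0.8, -3.3]
gripper_width: 0.0152
```

Request:
send_rows([
  [0,0,0,0,-15,10,1],
  [0,0,-2,3,-28,0,1],
  [0,0,-2,5,-32,0,1],
  [0,0,-2,5,-32,0,1],
  [0,0,-2,5,-32,0,1],
])

```text
time: 5.55
tcp_pos: [0.5039, 0.0932, 0.3489]
ee_rot: [0.067, -3.129, -0.006]
contact_force: [1.1, -0.4, -3.5]
gripper_width: 0.0152
```

Request:
send_rows([
  [0,0,-2,5,-32,0,1],
  [0,0,-2,5,-32,0,1],
  [0,0,-2,5,-32,0,1],
  [0,0,-1,4,-20,0,1],
  [0,0,0,0,-8,0,1],
])

```text
time: 5.97
tcp_pos: [0.5205, -0.0446, 0.3464]
ee_rot: [-0.148, -3.121, 0.002]
contact_force: [0.4, -0.3, -2.5]
gripper_width: 0.0154
```

```bash
python3 -c "
from h import *
st();grab('wrist','w6')"
```

```text
t 5.97 tcp [520.5 -44.6 346.4] yaw -5.42 toolz tilt deg xy [-0.99 -0.03] F [ 0.4 -0.3 -2.5] M [-0.24 -0.   -0.02] w 15.4 dq 0.194
```

View pics/w6.png

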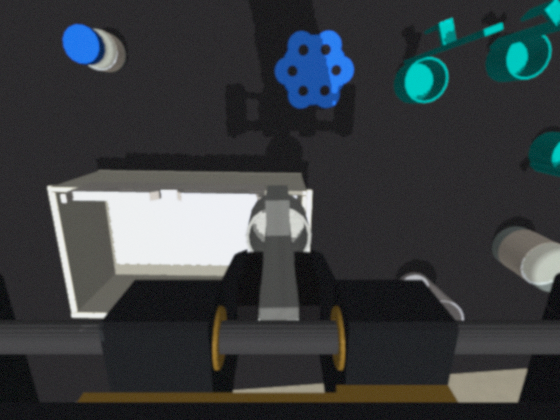

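Request:
send_rows([
  [0,-0.7,-0.5,2,-12,0,1],
  [0,-0.3,0,2,-14,0,1],
  [0,0,0,2,-12,0,1],
  [0,0,0,0,-3,0,1],
  [0,0,0,0,0,0,1],
])

```text
time: 6.43
tcp_pos: [0.5241, -0.0809, 0.3447]
ee_rot: [-0.148, -3.133, -0.006]
contact_force: [-0.4, 0.5, -3.3]
gripper_width: 0.0152
```

```bash
python3 -c "
from h import *
st();W=grab('wrist','w7');print(proj(W,(.53,-.168,.142)))
w=cv2.imread('pics/w7.png');cv2.imwrite('pics/w7c.png',cv2.resize(w[150:250,90:340],None,fx=3.2,fy=3.2,interpolation=cv2.INTER_CUBIC))
u,v=proj(W,(.53,-.168,.142)).astype(int);cv2.imwrite('pics/w7d.png',cv2.resize(w[v-35:v+35,u-50:u+50],None,fx=8,fy=8,interpolation=cv2.INTER_CUBIC));print(u,v)
"
```

```text
t 6.43 tcp [524.1 -80.9 344.7] yaw -5.4 toolz tilt deg xy [-0.3   0.25] F [-0.4  0.5 -3.3] M [ 0.06  0.2  -0.05] w 15.2 dq 0.009
[199.60849477 192.56502759]
199 192
```

View pics/w7c.png

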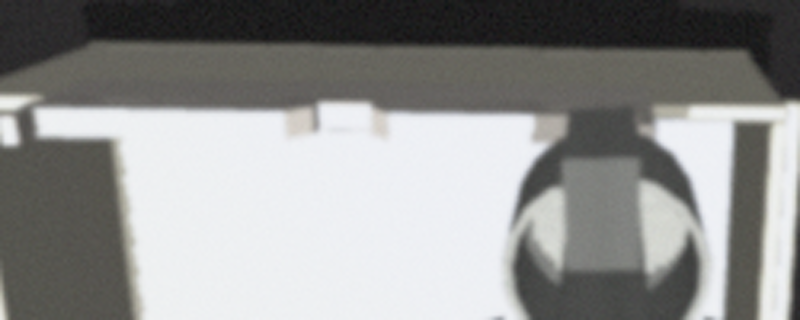

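View pics/w7d.png

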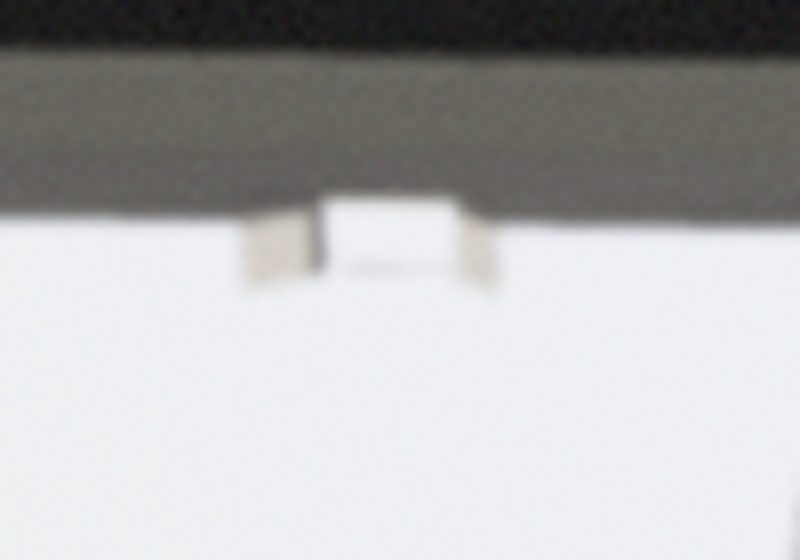

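```bash
python3 - <<'E'
from h import *
W=grab('wrist')
f=lambda x,y:(149+(x+.5)/8-.5,157+(y+.5)/8-.5)
P={n:pl(W,f(*p),z) for n,p,z in [("Lout",(245,216),.142),("Rout",(498,222),.142),("Lin",(245,288),.142),("Rin",(498,292),.142),("fl L",(318,198),.128),("fl R",(460,198),.128)]}
for n,p in P.items(): print(n,p.round(4))
print("width",np.linalg.norm(P["Lout"]-P["Rout"]),"floor w",np.linalg.norm(P["fl L"]-P["fl R"]),"centre",(sum(P[k] for k in["Lout","Rout","Lin","Rin"])/4).round(4),"floor mid outer",((P["fl L"]+P["fl R"])/2).round(4))
# strip outer edge line at far columns
g=cv2.cvtColor(W["frame"],cv2.COLOR_RGB2GRAY).astype(float)
pts=[]
for u in list(range(108,175))+list(range(218,252)):
    col=g[170:200,u];k=np.argmax(np.diff(col));pts.append(pl(W,(u,170+k+.5),.142)[:2])
pts=np.array(pts);vx,vy,x0,y0=cv2.fitLine(pts.astype(np.float32),cv2.DIST_HUBER,0,.001,.001).ravel()
print("outer edge yaw",np.degrees(np.arctan(-vx/vy)),"x at y=-.168",x0+vx/vy*(-.168-y0))
c=lambda x,y:(90+x/3.2,150+y/3.2)
for q in [(535,115),(570,115),(655,112),(0,95),(38,95)]: print(q,pl(W,c(*q),.142).round(4),pl(W,c(*q),.154).round(4))
# held dipper
print("handle pts (tool frame next)")
E
python3 - <<'E'
import cv2
w=cv2.imread("pics/w7.png");cv2.imwrite("pics/w7e.png",cv2.resize(w[165:330,200:350],None,fx=3.6,fy=3.6,interpolation=cv2.INTER_CUBIC))
E
```

```text
Lout [ 0.5176 -0.1883  0.142 ]
Rout [ 0.5217 -0.1539  0.142 ]
Lin [ 0.5277 -0.1902  0.142 ]
Rin [ 0.5316 -0.1554  0.142 ]
fl L [ 0.5189 -0.1821  0.128 ]
fl R [ 0.5208 -0.162   0.128 ]
width 0.03467358653758236 floor w 0.020226096551439685 centre [ 0.5247 -0.1719  0.142 ] floor mid outer [ 0.5198 -0.172   0.128 ]
outer edge yaw -6.373629 x at y=-.168 0.52085227
(535, 115) [ 0.5284 -0.1033  0.142 ] [ 0.5255 -0.1023  0.154 ]
(570, 115) [ 0.5295 -0.0913  0.142 ] [ 0.5266 -0.0907  0.154 ]
(655, 112) [ 0.5312 -0.0621  0.142 ] [ 0.5283 -0.0625  0.154 ]
(0, 95) [ 0.5041 -0.2845  0.142 ] [ 0.5021 -0.2772  0.154 ]
(38, 95) [ 0.5054 -0.2716  0.142 ] [ 0.5033 -0.2648  0.154 ]
handle pts (tool frame next)
```

View pics/w7e.png

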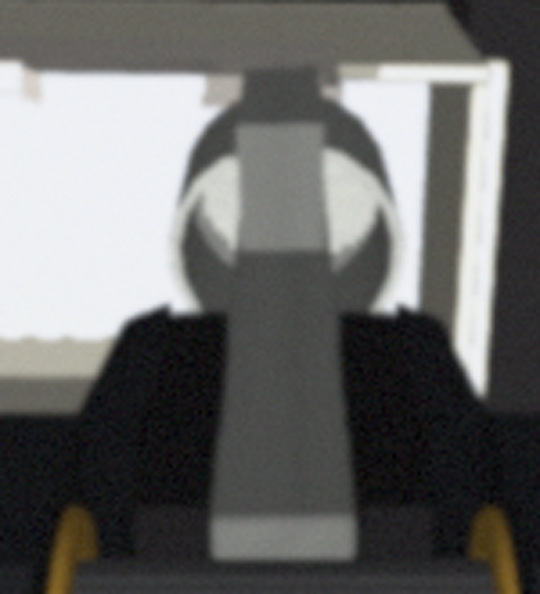

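```bash
cat >> h.py <<'E'
def tl(W,uv,o,R,zt):
    c,v=ray(W,uv);c=R.T@(c-o["tcp_pos"]);v=R.T@v;p=c+v*(zt-c[2])/v[2];return (p*1e3).round(1)
E
python3 - <<'E'
from h import *
o,R=st();W=grab('wrist')
f=lambda x,y:(200+(x+.5)/3.6-.5,165+(y+.5)/3.6-.5)
for n,p,z in [("top back",(284,515),-.0377),("top front",(284,558),-.0377),("top L",(212,515),-.0377),("top R",(357,515),-.0377),("br back",(281,122),.0343),("br front",(281,250),.0343),("br L",(237,150),.0343),("br R",(325,150),.0343)]: print(n,tl(W,f(*p),o,R,z))
print(R.round(3))
E
```

```text
t 6.53 tcp [524.1 -80.2 344.7] yaw -5.34 toolz tilt deg xy [-0.3   0.26] F [ 0.9  0.7 -2.6] M [ 0.01  0.02 -0.  ] w 15.7 dq 0.005
top back [  4.3   0.6 -37.7]
top front [ -1.1   0.6 -37.7]
top L [  4.3  -7.1 -37.7]
top R [  4.3   8.4 -37.7]
br back [27.   0.1 34.3]
br front [ 5.   0.  34.3]
br L [22.3 -7.  34.3]
br R [22.3  7.1 34.3]
[[-0.996  0.093 -0.005]
 [ 0.093  0.996  0.004]
 [ 0.006  0.004 -1.   ]]
```

Notch found at wrist px (197,187): top width 34.7 mm, floor 20.2 mm, centre about (0.525, -0.172), midway between the stops. The grip is untilted, and the gap centre is 13.8 mm behind the TCP. The TCP target is (0.5387, -0.1735).

Request:
send_rows([
  [0,0,-0.6,3,-18,0,1],
  [0,0,-0.2,4,-24,0,1],
  [0,0,0,4,-24,0,1],
  [0,0,0,3,-18,0,1],
  [0,0,0,0,-5,0,1],
])

```text
time: 7.0
tcp_pos: [0.5395, -0.1624, 0.3455]
ee_rot: [-0.143, -3.134, -0.015]
contact_force: [-0.1, -0.8, -3.6]
gripper_width: 0.0155
```

Request:
send_rows([
  [0,0,0,0,0,0,1],
  [0,0,0,0,0,0,1],
  [0,0,0,0,0,0,1],
  [0,0,0,0,0,0,1],
  [0,0,0,0,0,0,1],
])

```text
time: 7.42
tcp_pos: [0.5393, -0.1565, 0.3454]
ee_rot: [-0.134, -3.133, -0.021]
contact_force: [0.1, 0.1, -3.6]
gripper_width: 0.0152
```

```bash
python3 -c "
from h import *
st();grab('wrist','w8')"
```

```text
t 7.42 tcp [ 539.3 -156.5  345.4] yaw -4.9 toolz tilt deg xy [-0.29  0.78] F [ 0.1  0.1 -3.6] M [0.05 0.09 0.  ] w 15.2 dq 0.019
```

View pics/w8.png

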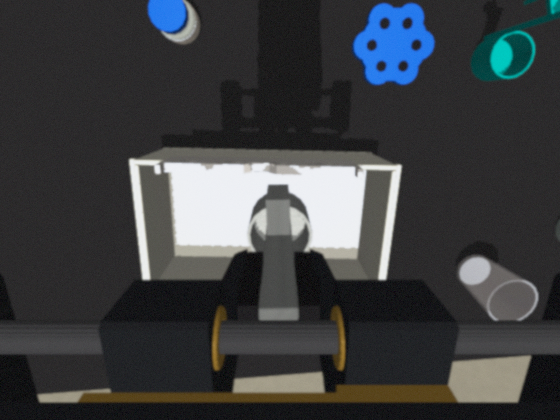

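Request:
send_rows([
  [-0.4,-0.2,-0.7,0,-8,-10,1],
  [-0.4,0,-0.6,0,-8,-20,1],
  [0,0,0,0,-3,-20,1],
  [0,0,0,0,0,-15,1],
  [0,0,0,0,0,-5,1],
])

```text
time: 7.88
tcp_pos: [0.5417, -0.172, 0.2763]
ee_rot: [0.161, 3.13, -0.0]
contact_force: [-1.0, 1.4, -3.8]
gripper_width: 0.0155
```

Request:
send_rows([
  [0,0,0,0,0,0,1],
  [0,0,0,0,0,0,1],
  [0,0,0,0,0,0,1],
  [0,0,0,0,0,0,1],
  [0,0,0,0,0,0,1],
])

```text
time: 8.3
tcp_pos: [0.5427, -0.1702, 0.2779]
ee_rot: [0.157, 3.129, 0.001]
contact_force: [-0.1, 0.7, -2.3]
gripper_width: 0.0151
```

```bash
python3 -c "
from h import *
st();grab('wrist','w9')
w=cv2.imread('pics/w9.png');cv2.imwrite('pics/w9c.png',cv2.resize(w[120:330,170:390],None,fx=2.7,fy=2.7,interpolation=cv2.INTER_CUBIC))"
```

```text
t 8.3 tcp [ 542.7 -170.2  277.9] yaw -5.76 toolz tilt deg xy [0.49 0.02] F [-0.1  0.7 -2.3] M [0.07 0.13 0.02] w 15.1 dq 0.012
```

View pics/w9c.png

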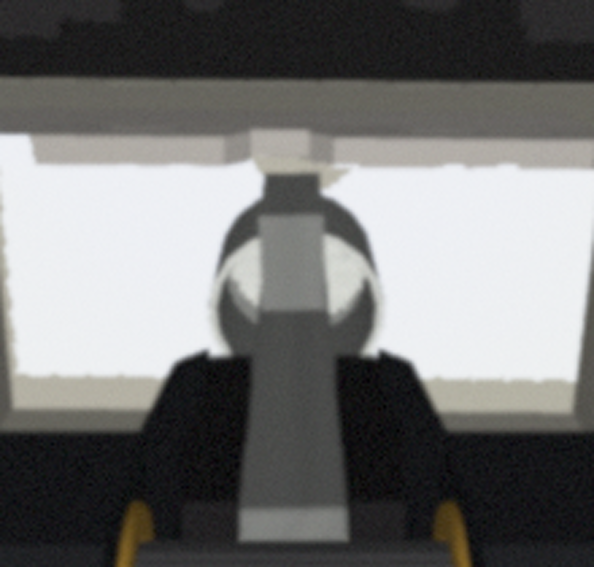

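```bash
python3 - <<'E'
from h import *
w=cv2.imread('pics/w9.png');cv2.imwrite('pics/w9d.png',cv2.resize(w[160:200,240:315],None,fx=10,fy=10,interpolation=cv2.INTER_CUBIC))
o,R=st();W=grab('wrist')
f=lambda x,y:(170+(x+.5)/2.7-.5,120+(y+.5)/2.7-.5)
for n,p,z in [("L out",(226,136),.142),("R out",(332,138),.142),("L in",(226,163),.142),("fl Lout",(252,130),.128),("fl Rout",(311,131),.128),("far in",(40,163),.142),("far R in",(560,168),.142),("far out",(40,135),.142),("far R out",(560,140),.142)]: print(n,pl(W,f(*p),z).round(4))
E
```

```text
t 8.35 tcp [ 542.9 -170.2  278.1] yaw -5.75 toolz tilt deg xy [0.52 0.02] F [ 1.5 -0.8 -3.6] M [ 0.03  0.05 -0.06] w 15.7 dq 0.005
L out [ 0.5187 -0.1893  0.142 ]
R out [ 0.5228 -0.1551  0.142 ]
L in [ 0.5276 -0.1904  0.142 ]
fl Lout [ 0.5203 -0.1816  0.128 ]
fl Rout [ 0.5227 -0.1616  0.128 ]
far in [ 0.5215 -0.2511  0.142 ]
far R in [ 0.5403 -0.0814  0.142 ]
far out [ 0.5123 -0.2493  0.142 ]
far R out [ 0.5309 -0.0813  0.142 ]
```

View pics/w9d.png

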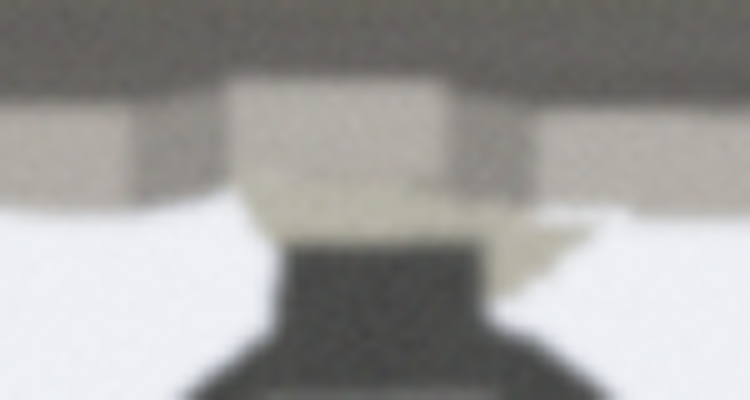

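Request:
send_rows([
  [0,0.3,-0.5,-2,-2,-12,1],
  [0,0.2,0,-2,-1,-14,1],
  [0,0,0,0,0,-14,1],
  [0,0,0,0,0,-8,1],
  [0,0,0,0,0,-4,1],
])

```text
time: 8.82
tcp_pos: [0.5394, -0.1745, 0.224]
ee_rot: [0.176, 3.133, -0.002]
contact_force: [-0.6, -0.0, -3.1]
gripper_width: 0.0155
```

Request:
send_rows([
  [0,0,0,0,0,0,1],
  [0,0,0,0,0,0,1],
  [0,0,0,0,0,0,1],
  [0,0,0,0,0,0,1],
  [0,0,0,0,0,0,1],
])

```text
time: 9.23
tcp_pos: [0.5394, -0.1746, 0.2236]
ee_rot: [0.177, 3.133, -0.002]
contact_force: [-0.4, 0.4, -3.1]
gripper_width: 0.0151
```

```bash
python3 -c "
from h import *
st()"
```

```text
t 9.23 tcp [ 539.4 -174.6  223.6] yaw -6.45 toolz tilt deg xy [ 0.18 -0.07] F [-0.4  0.4 -3.1] M [-0.    0.05 -0.03] w 15.1 dq 0.008
```

```bash
python3 - <<'E'
from h import *
o,R=st();W=grab('wrist','w10');S=grab('scene','s10')
w=cv2.imread('pics/w10.png');cv2.imwrite('pics/w10c.png',cv2.resize(w[110:260,180:380],None,fx=4,fy=4,interpolation=cv2.INTER_CUBIC))
w=cv2.imread('pics/s10.png');cv2.imwrite('pics/s10c.png',cv2.resize(w[80:230,180:300],None,fx=4,fy=4,interpolation=cv2.INTER_CUBIC))
E
```

```text
t 9.23 tcp [ 539.4 -174.6  223.6] yaw -6.45 toolz tilt deg xy [ 0.18 -0.07] F [-0.4  0.4 -3.1] M [-0.    0.05 -0.03] w 15.1 dq 0.008
```

View pics/w10c.png

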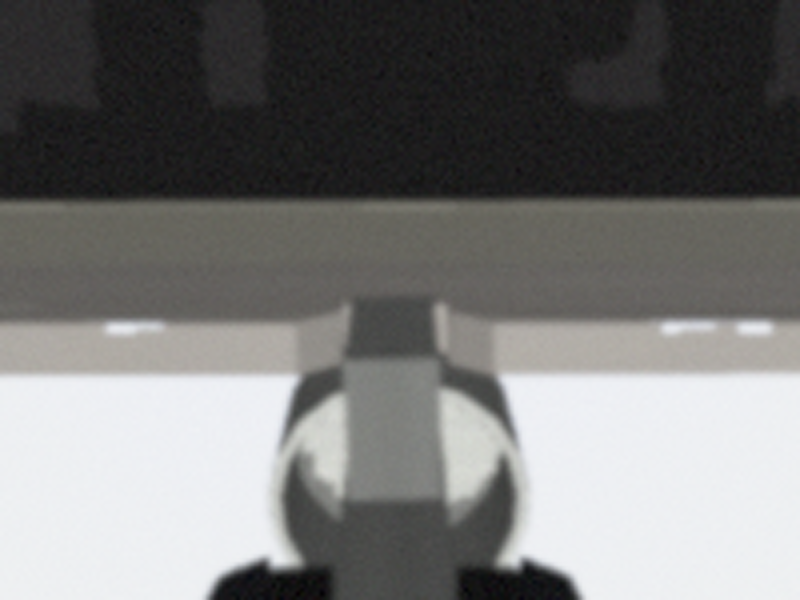

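View pics/s10c.png

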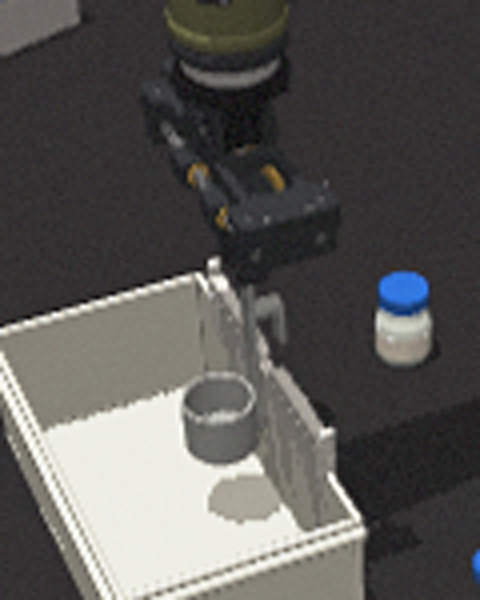

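Hook tongue (w10c x 345-438) is centred on the notch (295-495) and lined up in x. I'll lower it slowly.

Request:
send_rows([
  [0,0,0,0,1,-7,1],
  [0,0,0,0,0,-9,1],
  [0,0,0,0,0,-9,1],
  [0,0,0,0,0,-6,1],
  [0,0,0,0,0,-2,1],
])

```text
time: 9.75
tcp_pos: [0.5399, -0.1735, 0.1882]
ee_rot: [0.176, 3.131, -0.002]
contact_force: [-0.2, -0.3, -3.7]
gripper_width: 0.0152
```

Request:
send_rows([
  [0,0,0,0,0,0,1],
  [0,0,0,0,0,0,1],
  [0,0,0,0,0,0,1],
  [0,0,0,0,0,0,1],
  [0,0,0,0,0,0,1],
])

```text
time: 10.17
tcp_pos: [0.5394, -0.1733, 0.1868]
ee_rot: [0.176, 3.134, -0.001]
contact_force: [0.5, 0.6, -2.9]
gripper_width: 0.0154
```

```bash
python3 -c "
from h import *
st();grab('wrist','w11')
w=cv2.imread('pics/w11.png');cv2.imwrite('pics/w11c.png',cv2.resize(w[110:260,180:380],None,fx=4,fy=4,interpolation=cv2.INTER_CUBIC))"
```

```text
t 10.17 tcp [ 539.4 -173.3  186.8] yaw -6.44 toolz tilt deg xy [ 0.17 -0.06] F [ 0.5  0.6 -2.9] M [ 0.02  0.03 -0.01] w 15.4 dq 0.004
```

View pics/w11c.png

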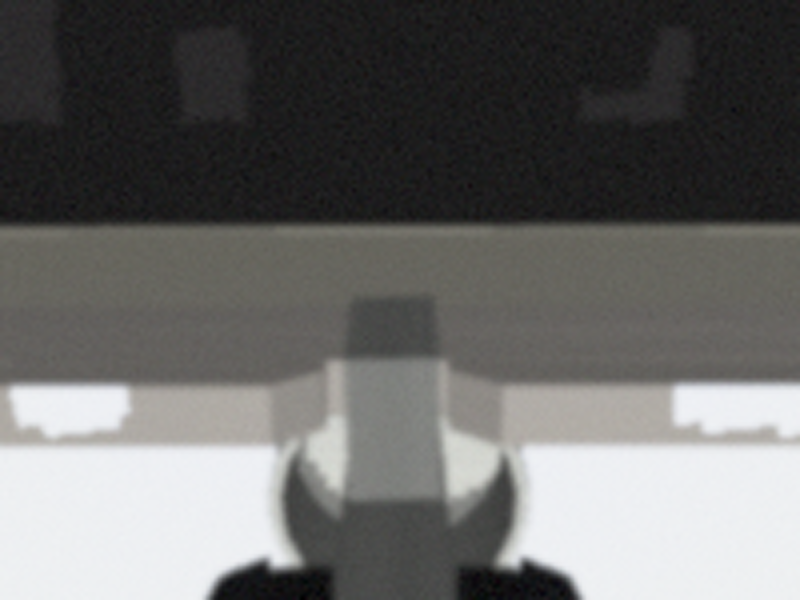

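Request:
send_rows([
  [0,0,0,0,-0.7,-2,1],
  [0,0,0,0,0,-2,1],
  [0,0,0,0,0,-2,1],
  [0,0,0,0,0,-2,1],
  [0,0,0,0,0,-1,1],
])

```text
time: 10.63
tcp_pos: [0.5401, -0.1744, 0.1779]
ee_rot: [0.177, 3.131, -0.002]
contact_force: [-0.2, 0.5, -3.4]
gripper_width: 0.0157
```

```bash
python3 -c "
from h import *
st()"
```

```text
t 10.63 tcp [ 540.1 -174.4  177.9] yaw -6.46 toolz tilt deg xy [ 0.3 -0.1] F [-0.2  0.5 -3.4] M [0.02 0.1  0.02] w 15.7 dq 0.03
```

TCP is 4 mm below the flat-top contact height with no change in load, so the hook is entering the notch.

Request:
send_rows([
  [0,0,0,0,0,-1.5,1],
  [0,0,0,0,0,-1.5,1],
  [0,0,0,0,0,-1.5,1],
  [0,0,0,0,0,-1,1],
  [0,0,0,0,0,0,1],
])

```text
time: 11.05
tcp_pos: [0.5398, -0.1743, 0.1713]
ee_rot: [0.176, 3.132, -0.002]
contact_force: [-0.1, 0.2, -3.6]
gripper_width: 0.0154
```

```bash
python3 -c "
from h import *
st()"
```

```text
t 11.05 tcp [ 539.8 -174.3  171.3] yaw -6.45 toolz tilt deg xy [ 0.25 -0.08] F [-0.1  0.2 -3.6] M [0.02 0.12 0.01] w 15.4 dq 0.003
```

Request:
send_rows([
  [0,0,0,0,0,-0.7,1],
  [0,0,0,0,0,-0.7,1],
  [0,0,0,0,0,-0.7,1],
  [0,0,0,0,0,-0.5,1],
  [0,0,0,0,0,0,1],
])

```text
time: 11.47
tcp_pos: [0.54, -0.1743, 0.1685]
ee_rot: [0.177, 3.132, -0.002]
contact_force: [0.4, 0.2, -3.0]
gripper_width: 0.0154
```

```bash
python3 -c "
from h import *
st()"
```

```text
t 11.47 tcp [ 540.  -174.3  168.5] yaw -6.45 toolz tilt deg xy [ 0.27 -0.09] F [ 0.4  0.2 -3. ] M [-0.01  0.11  0.05] w 15.4 dq 0.002
```

Request:
send_rows([
  [0,0,0,0,0,-0.5,1],
  [0,0,0,0,0,-0.5,1],
  [0,0,0,0,0,-0.5,1],
  [0,0,0,0,0,0,1],
  [0,0,0,0,0,0,1],
])

```text
time: 11.88
tcp_pos: [0.5404, -0.1744, 0.1682]
ee_rot: [0.177, 3.13, -0.003]
contact_force: [-0.5, 0.9, -0.8]
gripper_width: 0.0154
```

```bash
python3 -c "
from h import *
st();st()"
```

```text
t 11.88 tcp [ 540.4 -174.4  168.2] yaw -6.46 toolz tilt deg xy [ 0.35 -0.12] F [-0.5  0.9 -0.8] M [0.04 0.16 0.03] w 15.4 dq 0.002
t 11.88 tcp [ 540.4 -174.4  168.2] yaw -6.46 toolz tilt deg xy [ 0.35 -0.12] F [-0.5  0.9 -0.8] M [0.04 0.16 0.03] w 15.4 dq 0.002
```

Support begins at z = 0.1682 m, against 0.1683 expected. I'll press a touch more to confirm, then look.

Request:
send_rows([
  [0,0,0,0,0,-0.8,1],
  [0,0,0,0,0,-0.8,1],
  [0,0,0,0,0,-0.8,1],
  [0,0,0,0,0,-0.3,1],
  [0,0,0,0,0,-0.3,1],
])

```text
time: 12.3
tcp_pos: [0.5422, -0.1745, 0.1677]
ee_rot: [0.176, 3.126, -0.004]
contact_force: [-1.0, 0.5, 3.7]
gripper_width: 0.0155
```

```bash
python3 -c "
from h import *
st();grab('wrist','w12');grab('scene','s12')
w=cv2.imread('pics/w12.png');cv2.imwrite('pics/w12c.png',cv2.resize(w[110:260,180:380],None,fx=4,fy=4,interpolation=cv2.INTER_CUBIC))
w=cv2.imread('pics/s12.png');cv2.imwrite('pics/s12c.png',cv2.resize(w[100:230,180:300],None,fx=4.5,fy=4.5,interpolation=cv2.INTER_CUBIC))"
```

```text
t 12.3 tcp [ 542.2 -174.5  167.7] yaw -6.46 toolz tilt deg xy [ 0.61 -0.19] F [-1.   0.5  3.7] M [ 0.15  0.44 -0.01] w 15.5 dq 0.003
```

View pics/w12c.png

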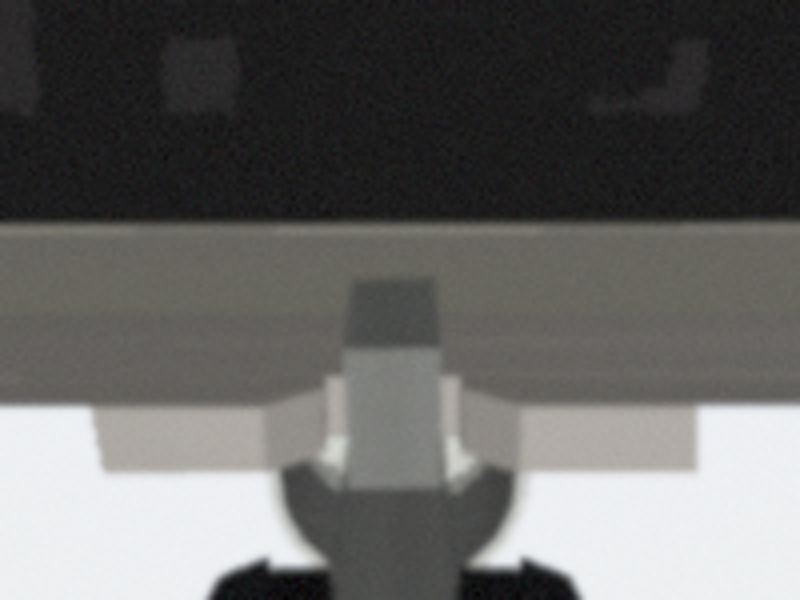

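View pics/s12c.png

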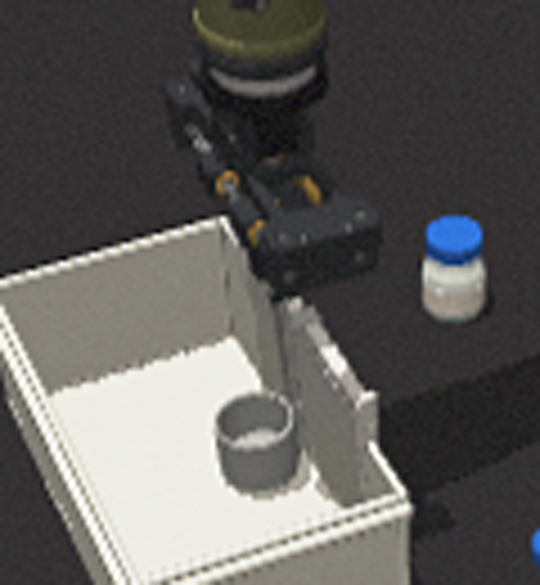

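Home: 6.8 N of support appears within 0.5 mm. The bridge (345-443) is centred in the notch (328-460). I'll ease off the small x drag, then open.

Request:
send_rows([
  [0,0.3,0,-1,0,0,1],
  [0,0,0,-0.7,0,0,1],
  [0,0,0,0,0,0,1],
  [0,0,0,0,0,0,1],
  [0,0,0,0,0,0,1],
])

```text
time: 12.82
tcp_pos: [0.5419, -0.1745, 0.1677]
ee_rot: [0.176, 3.128, -0.005]
contact_force: [-0.7, -0.1, 2.0]
gripper_width: 0.0151
```

```bash
python3 -c "
from h import *
st()"
```

```text
t 12.82 tcp [ 541.9 -174.5  167.7] yaw -6.45 toolz tilt deg xy [ 0.47 -0.19] F [-0.7 -0.1  2. ] M [ 0.1   0.22 -0.01] w 15.1 dq 0.003
```

Support is 5 N and everything is gentle. I'll open.

Request:
send_rows([
  [0,0,0,0,0,0,0.5],
  [0,0,0,0,0,0,0.2],
  [0,0,0,0,0,0,0],
  [0,0,0,0,0,0,0],
  [0,0,0,0,0,0,0],
])

```text
time: 13.23
tcp_pos: [0.5418, -0.1748, 0.1668]
ee_rot: [0.177, 3.129, -0.004]
contact_force: [-0.6, 0.7, -0.7]
gripper_width: 0.044
```

Request:
send_rows([
  [0,0,0,0,0,0,0],
  [0,0,0,0,0,0,0],
  [0,0,0,0,0,0,0],
  [0,0,0,0,0,0,0],
  [0,0,0,0,0,0,0],
])

```text
time: 13.65
tcp_pos: [0.5416, -0.1748, 0.1666]
ee_rot: [0.177, 3.129, -0.004]
contact_force: [0.8, -0.1, -0.3]
gripper_width: 0.0439
```

```bash
python3 -c "
from h import *
st();grab('wrist','w13')"
```

```text
t 13.65 tcp [ 541.6 -174.8  166.6] yaw -6.46 toolz tilt deg xy [ 0.42 -0.18] F [ 0.8 -0.1 -0.3] M [0.   0.01 0.03] w 43.9 dq 0.002
```

View pics/w13.png

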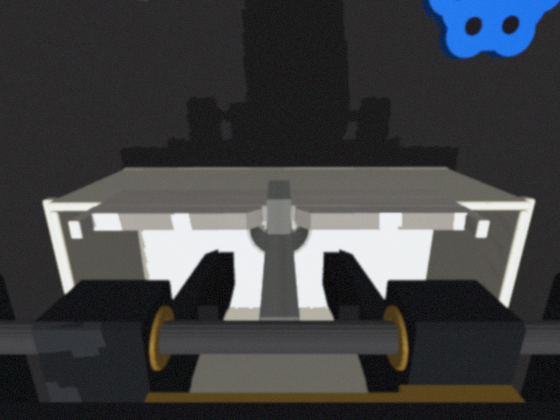

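Free and hanging, with the handle (280,300) clear of both fingers. I'll retract straight up.

Request:
send_rows([
  [0,0,0,0,0,8,0],
  [0,0,0,0,0,15,0],
  [0,0,0,0,0,22,0],
  [0,0,0,0,0,28,0],
  [0,0,0,0,0,28,0],
])

```text
time: 14.12
tcp_pos: [0.5368, -0.1736, 0.267]
ee_rot: [-0.175, -3.13, -0.0]
contact_force: [0.4, -0.3, 0.0]
gripper_width: 0.044
```

Request:
send_rows([
  [0,0,0,0,0,25,0],
  [0,0,0,-10,0,20,0],
  [0,0,0,-20,0,10,0],
  [0,0,0,-20,0,0,0],
  [0,0,0,-10,0,0,0],
])

```text
time: 14.53
tcp_pos: [0.4804, -0.1729, 0.3346]
ee_rot: [0.171, 3.125, -0.003]
contact_force: [-1.1, 1.2, -0.3]
gripper_width: 0.044
```

Request:
send_rows([
  [0,0,0,0,0,0,0],
  [0,0,0,0,0,0,0],
  [0,0,0,0,0,0,0],
  [0,0,0,0,0,0,0],
  [0,0,0,0,0,0,0],
])

```text
time: 14.95
tcp_pos: [0.4805, -0.1729, 0.3352]
ee_rot: [0.172, 3.125, -0.003]
contact_force: [-0.5, 0.5, 0.1]
gripper_width: 0.044
```

```bash
python3 -c "
from h import *
st();W=grab('wrist','w14');S=grab('scene','s14')
w=cv2.imread('pics/s14.png');cv2.imwrite('pics/s14c.png',cv2.resize(w[100:250,160:290],None,fx=4,fy=4,interpolation=cv2.INTER_CUBIC))
w=cv2.imread('pics/w14.png');cv2.imwrite('pics/w14c.png',cv2.resize(w[130:330,150:400],None,fx=3,fy=3,interpolation=cv2.INTER_CUBIC))"
```

```text
t 14.95 tcp [ 480.5 -172.9  335.2] yaw -6.29 toolz tilt deg xy [ 0.69 -0.16] F [-0.5  0.5  0.1] M [ 0.02  0.04 -0.02] w 44.0 dq 0.015
```

View pics/s14c.png

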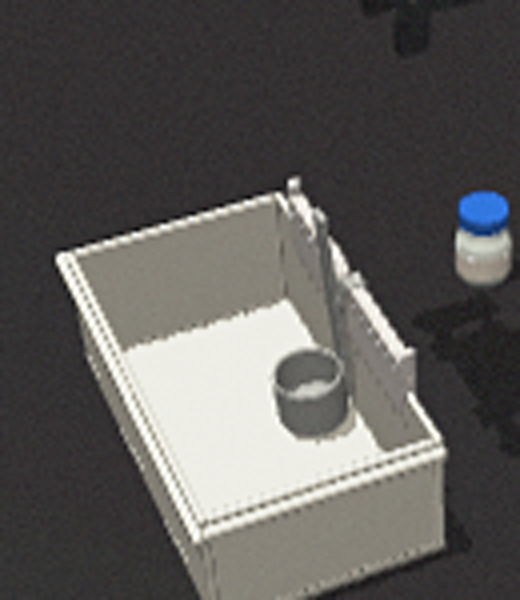

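View pics/w14c.png

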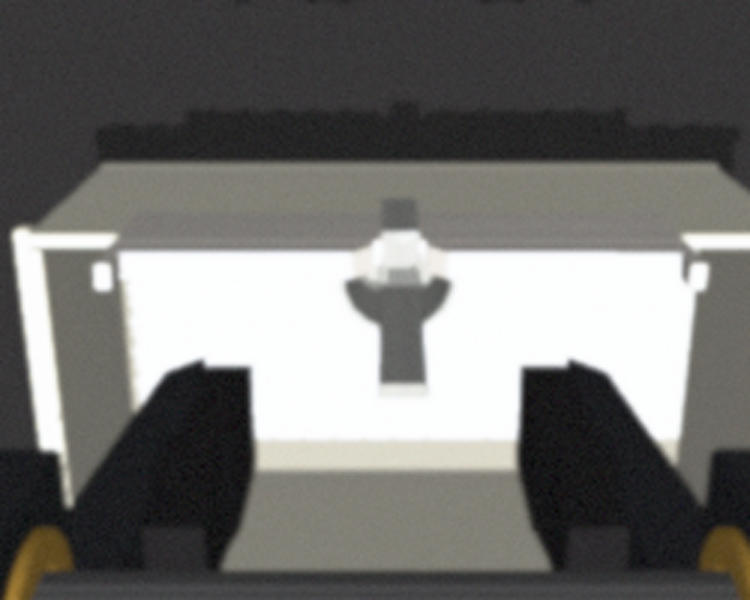

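The dipper hangs in the notch (bridge at w14c (400,250), centred between the stops). One last check of height and stillness, then I'll hand in.

Request:
send_rows([
  [0,0,0,0,0,0,0],
  [0,0,0,0,0,0,0],
  [0,0,0,0,0,0,0],
  [0,0,0,0,0,0,0],
  [0,0,0,0,0,0,0],
])

```text
time: 15.47
tcp_pos: [0.481, -0.1726, 0.3342]
ee_rot: [0.171, 3.126, -0.002]
contact_force: [0.2, -0.3, 1.2]
gripper_width: 0.0442
```

```bash
python3 -c "
from h import *
st();S=grab('scene','s15');W=grab('wrist');T=grab('top','t15')
a=cv2.imread('pics/s14.png').astype(int);b=cv2.imread('pics/s15.png').astype(int)
d=abs(a-b)[140:220,175:275].max(2);print('diff',d.max(),(d>30).sum())
p=tri([(S,(160+319/4-.4,100+212/4-.4)),(W,(150+403/3-.3,130+389/3-.3))]);print('handle top',p)
for q in [(.5390,-.1735,.206)]: print(proj(S,q),proj(W,q))
"
```

```text
t 15.47 tcp [ 481.  -172.6  334.2] yaw -6.25 toolz tilt deg xy [ 0.6 -0.1] F [ 0.2 -0.3  1.2] M [ 0.02 -0.01 -0.05] w 44.2 dq 0.001
diff 15 0
handle top (array([ 0.54381422, -0.17426939,  0.20480643]), [np.float64(0.0009121605154547511), np.float64(0.0009121605154548774)])
[241.23650798 151.98828765] [283.78282002 256.08429784]
```

View pics/t15.png

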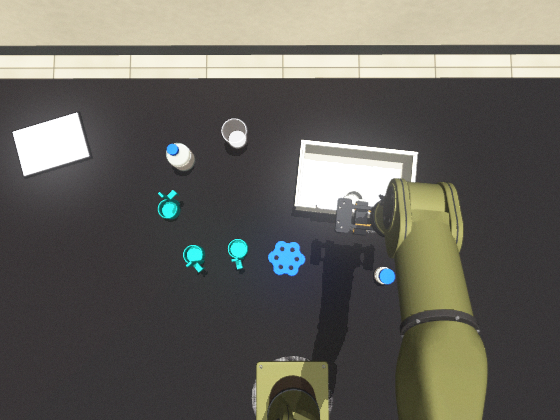

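Handle top is at z = 0.205 m (0.206 expected when home), with a slight lean as described. It is still, and the bystanders haven't moved.

```bash
python3 -c "
from plant import ticket
print(ticket.finish_job())"
```

```text
the job is handed in; nothing more can be done
None
```

The steel dipper now hangs by its own hook in the strip's notch on the bath's near rim, cup inside the bath, and the job is handed in at about 15.5 s of the 64 s.

- **Pick-up:** I gripped the grey dipper by its handle and left the three turquoise look-alikes alone. The wrist camera showed the dipper upright and not tilted in the grip.
- **Seating:** The hook entered the notch without touching the strip's flat top. Support first came at TCP height 168.2 mm, against 168.3 mm expected for fully home. Pressing a touch more gave about 7 N of support with only 0.5 mm further travel, and then I let go.
- **Last checks:** The handle top triangulates to 205 mm high, against 206 mm expected when home, with the slight lean described. Two scene pictures 0.5 s apart show no movement of the dipper. The gripper is clear of everything, and the bystanders and look-alikes appear where they were.
- **Disagreements:** The scene and wrist cameras differed by about 5 mm on where the notch is. I used the wrist reading, and the hook then went in cleanly. The TCP drifted about 2 mm in x while the hook was pressed home, and I only partly eased that off before release.

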